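# Stow the full colour tin in the drawer, the spent one in the refill tray

## Robot

A 6-joint arm with a two-finger parallel gripper is mounted at the origin on the work surface. World frame = base frame: x ahead of the robot, y to its left, z up, the work surface at z = 0. Lengths are in m, angles in rad, forces in N, time in s.
With the tool pointing down it reaches from about 0.35 to 0.8 m from the base axis. Payload 7.3 kg.
Tool frame: the origin (TCP) lies between the finger pads; the fingertips stand 25 mm ahead of it and the grasp point (between the pads) lies 6 mm ahead of it (r.tip_extent is the distance from the TCP to the fingertips, in m); z points along the fingers, y is the direction in which the jaws open and shut (so a half turn about z gives the same grasp; the last joint's range is limited). The gripper opens to 85 mm and grips with 20 to 120 N. Pads are 22 mm wide; open, the fingers measure 114 mm over their backs; the gripper's body (76 mm by 85 mm) begins 54 mm behind the grasp point. The pads swing forward as they close: fully open they stand 13 mm farther back than shut.
Start: joints at [-1.482, 0.342, 1.524, -0, 1.275, -0.146], TCP at [0.122, -0.511, 0.256] pointing down, gripper open.
Joint ranges: [-2.53, 2.53], [-0.77, 2.02], [0.04, 2.7], [-1, 4.14], [0.28, 2.66], [-3.11, 3.11]. Speed limits (rad/s): [2.57, 2.57, 3.14, 3.14, 3.14, 3.14].

## Interface

Orientations are given as a unit quaternion [x, y, z, w].
In Python, from workcell import r, command_gripper, optics gives the robot as it stands. The module is installed in compiled form; this text tells all that it offers. Calls block until the motion is done:
- r.reach(position, orientation): joint-space move of the TCP to a pose.
- r.move_straight(position, orientation=None, speed=0.15, max_force=None): straight line of the TCP; orientation=None keeps the orientation; speed is the mean speed in m/s. With max_force (N) it stops when the force on the tool has changed by that much, and returns True; else False.
- r.movej(angles): joint-space move.
- command_gripper(opening, force=None): finger opening in m; force is the grip in N (None keeps the last); returns when the fingers have stopped.
- r.hold(seconds).
- r.solve_ik(position, orientation): joint angles nearest the present ones, or None.
- r.read_state(): the state.
- optics.get_image(name): name is "scene" or "side" or "wrist"; returns (picture, depth): 384x512x3 uint8, red, green, blue; 384x512 float32, m along the optical axis (not along the pixel's ray), 0 where there is no reading.
- optics.camera_model(name): a dict with "K" (3x3 intrinsics, pixels), "k1" (the pictures are not rectified: a ray, as slopes to the right and down, at radius r is drawn at 1 + k1 r^2 times it, then the intrinsics apply), "R" (3x3) and "t" (3): a world point X has camera coordinates R X + t; the wrist camera has in their place "tool_from_camera" (4x4, takes a point from camera to tool coordinates, whose origin is the TCP and whose axes are the flange's). Camera axes: x right, y down, z forward; pixel columns grow to the right and rows downward; lengths in m; the calibration is good to about 2 mm. A picture is of the moment at which its call begins: read the wrist's pose just before it. camera_model takes no time and is no camera call.
A pose or a line that the arm cannot do raises r.PlanningError and nothing moves.
- r.finish_job(): hands the job in, once; it reports no verdict.
The state is a dict: "time_s": time; "joint_positions": joint angles; "dq": joint speeds; "tau": joint torques, N m; "eef_pos": TCP position; "eef_rot": TCP orientation; "contact_force": force on the tool from outside, world axes, zero at the start; "torque": the same for the moment, N m; "grip_width": finger opening in m.
Only numpy, scipy, OpenCV 4.12 (cv2) and the standard library are available. Lean on these libraries where they do the work, as an engineer would, in place of code of your own. Each camera call takes 0.05 s, during which the arm holds its last target.

## Task

Put the colour tins away: the two closed tins on the bench look alike, but one is full and the other is almost used up, so feel by lifting which is which. Stand the full tin upright in the empty, cork-lined bay of the open drawer and slide that drawer fully shut, and stand the almost empty tin upright in the low dark refill tray. Set the tins down without dropping them or tipping them over, and leave the glass bowl and the two hand tools where they lie.

Things in the scene. Friction and masses are not known exactly. Their poses are not given: they have to be found in the camera images.
- tin_a: One of two look-alike closed round tins: bare metal, slip-on lid, blank paper band; 62 mm diameter (64 at the lid), 92 mm tall, standing upright. Origin at the centre of its underside, z up. One tin is full (0.4 to 0.56 kg in all), the other almost empty (0.08 to 0.13 kg); either may be the full one, which cannot be seen. The contents lie low in the tin and can shift 2 mm.
- tin_b: The other tin, outwardly the same as tin_a (62 mm diameter, 92 mm tall, origin at the centre of its underside).
- drawer (a joint): Opening of the unit's top drawer in m: 0 = fully shut (at its stop), grows as it is pulled out, at most 0.20; starts 0.14 to 0.18 open. It slides level along the unit's x axis (out is -x) on runners with about 2 N of friction (plus 8 N per m/s), and stays where it is left.
- drawer_handle (a point): Centre of the top drawer's bar pull, moving with it, axes as the cabinet's: a level steel bar, 11 mm diameter, 141 mm long (along y), its centre line 35 mm in front of the drawer's front panel, on two thin stems at y = -55 and +55 mm. It is 192 mm above the bench, 27 mm under the panel's top edge and 43 mm under the cabinet's top.
- drawer_bay: Cork-lined free bay of the top drawer, moving with it; axes as the cabinet's. Origin at the centre of the cork's top, 107 mm above the bench. 254 mm long (x), 132 mm wide (y). Walls rise 70 mm above the cork, the front panel (at x = -129 mm) 112 mm. With the drawer open by q only x = -129 mm to q - 129 mm is open from above; a standing tin passes under the casing. Glass rods lie in the other bay (-y).
- cabinet: Grey sheet-steel bench-top drawer unit, fixed: 300 mm deep (x), 300 mm wide (y), 235 mm high; two drawers one above the other, the lower one stays shut. Origin at the centre of its underside; the drawers open towards its -x, where its front is at x = -150 mm; y along the front, z up.
- refill_tray: Low open refill tray of dark sheet metal, loose on the bench (0.9 kg), empty: 170 mm (x) by 210 mm (y), rim 28 mm high, walls and floor 5 mm thick. Origin at the centre of its underside, z up.
- bowl: Finished amber glass bowl, 140 mm across and 60 mm high, fragile, to be left alone. Origin at the centre of its underside.
- jacks: Glassworker's jacks, sprung steel tongs lying flat on the bench, about 255 mm long, 50 mm wide and 30 mm high, to be left alone. Its x axis runs along them from bow (-0.095) to tips (+0.165); underside at z = 0.
- paddle: Graphite paddle lying on the bench, to be left alone: a black block 90 by 70 by 24 mm with a wooden handle, about 220 mm long along its x axis (handle to -0.115, block to +0.105); underside at z = 0.
Not all that is in view belongs to the job. Leave any orange or turquoise look-alike of the tin_a alone.

How it is judged:
By the outcome, as a careful person would: the job done as asked, in the order asked, and still so for the second after the job is handed in, with the robot touching nothing.
It also fails if it takes over 72 s, if anything falls off the work surface, if the arm or the gripper's body presses on something with over 40 N, if the wrist force passes 120 N, or if a joint passes its speed limit or range.

## Working session

There is one attempt and no reset: what is moved stays moved. The work goes in short steps, each a Python script; the robot and the scene stay as the last script left them, time stands still between calls to the robot, and variables do not carry over. Pictures are saved under pics/ and viewed, and the job is handed in when it is done.

```bash
mkdir -p pics
cat > h.py <<'E'
import numpy as np, cv2
from workcell import r, command_gripper, optics
def save(n,img): cv2.imwrite('pics/'+n+'.png',cv2.cvtColor(img,cv2.COLOR_RGB2BGR))
def rays(cm,uv):
    uv=np.atleast_2d(np.asarray(uv,float)); K=cm['K']
    d=np.stack([(uv[:,0]-K[0][2])/K[0][0],(uv[:,1]-K[1][2])/K[1][1]],1)
    s=d.copy()
    for _ in range(20): s=d/(1+cm['k1']*(s**2).sum(1,keepdims=True))
    return np.c_[s,np.ones(len(s))]
def toworld(cm,uv,depth):
    c=rays(cm,uv)*np.asarray(depth).reshape(-1,1)
    return (c-np.asarray(cm['t']))@np.asarray(cm['R'])
def plane(cm,uv,z):
    R=np.asarray(cm['R']);t=np.asarray(cm['t']); o=-R.T@t
    d=rays(cm,uv)@R
    return o+d*((z-o[2])/d[:,2])[:,None]
def cloud(n):
    im,d=optics.get_image(n); cm=optics.camera_model(n)
    v,u=np.mgrid[0:384,0:512]; 
    P=toworld(cm,np.c_[u.ravel(),v.ravel()],d.ravel()).reshape(384,512,3); P[d==0]=np.nan
    return im,d,P
E
python3 - <<'E'
from h import *
for n in('scene','side','wrist'):
    im,d=optics.get_image(n); save(n+'0',im); np.savez('/tmp/'+n+'0',im=im,d=d)
    cm=optics.camera_model(n); print(n,cm)
s=r.read_state(); print(s)
E
```

```text
scene {'K': array([[359.55567905,   0.        , 254.47978347],
       [  0.        , 359.55567905, 190.98008514],
       [  0.        ,   0.        ,   1.        ]]), 'k1': 0.025095259407683507, 'R': array([[-0.84524687,  0.53401343,  0.0196818 ],
       [ 0.29178559,  0.49207344, -0.82019809],
       [-0.44768169, -0.68752701, -0.57174096]]), 't': array([ 0.51787986, -0.02948851,  1.35950344])}
side {'K': array([[399.09294875,   0.        , 258.75646894],
       [  0.        , 399.09294875, 188.01838357],
       [  0.        ,   0.        ,   1.        ]]), 'k1': -0.11931296056703178, 'R': array([[ 0.6873952 ,  0.72626287, -0.00548417],
       [ 0.57166926, -0.54570167, -0.61270217],
       [-0.44797556,  0.4180334 , -0.79029487]]), 't': array([-0.35666661, -0.29378904,  1.63506284])}
wrist {'K': array([[330.72352232,   0.        , 256.59635961],
       [  0.        , 330.72352232, 181.01566427],
       [  0.        ,   0.        ,   1.        ]]), 'k1': 0.013481569171682587, 'tool_from_camera': array([[ 2.04895471e-04, -9.56693679e-01, -2.91096484e-01,
         7.43798484e-02],
   
[... 236 characters left out ...]
.00000000e+00]])}
{'time_s': 0.15, 'joint_positions': array([-1.48194784e+00,  3.42579901e-01,  1.52477391e+00,  5.10879052e-06,
        1.27541488e+00, -1.45957960e-01]), 'dq': array([ 0.0004791 , -0.00221547, -0.00372162,  0.00160274, -0.00043147,
        0.00042172]), 'tau': array([ 1.81159819e-03, -4.33908641e+01, -2.46146286e+01, -1.41852770e-04,
        5.71167722e-03, -1.51315999e-05]), 'eef_pos': array([ 0.12216451, -0.51031663,  0.25578492]), 'eef_rot': array([ 9.93116070e-01,  1.17132942e-01,  1.92307957e-05, -5.87710043e-04]), 'contact_force': array([ 0.17752183, -0.16226977,  1.03824724]), 'torque': array([-0.0038906 ,  0.01023242,  0.01914401]), 'grip_width': 0.0856366631318873}
```

View pics/scene0.png

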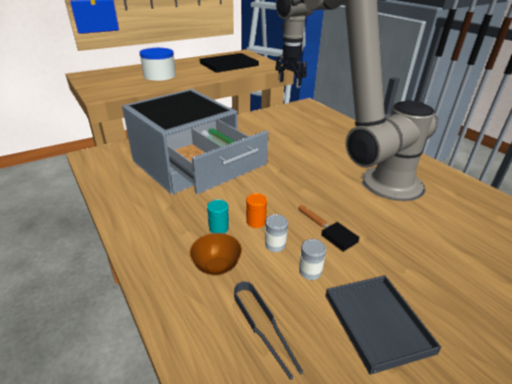

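View pics/side0.png

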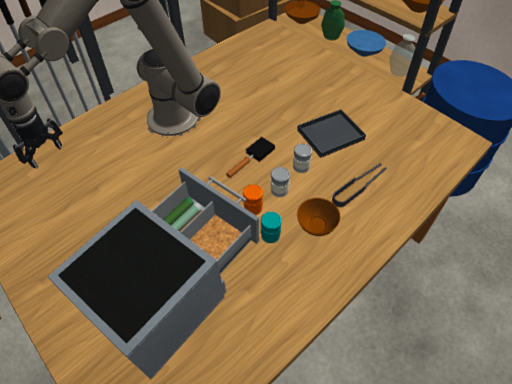

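View pics/wrist0.png

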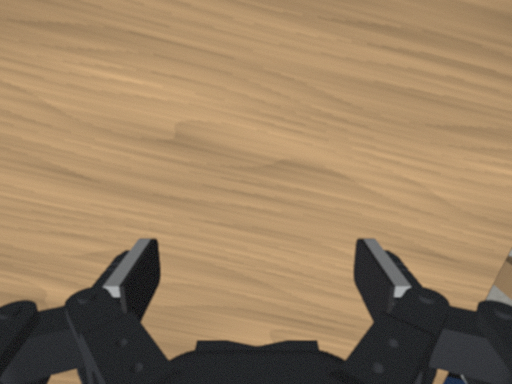

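The scene picture shows the two metal tins at about (276,233) and (312,258). The tray is at (380,320), and the drawer, with its cork bay, is open at (215,150). Orange (257,210) and turquoise (218,216) decoys stand in front of the drawer. The side view agrees, with the tins at (280,180) and (302,157), the cork at (215,238) and the tray at (331,132). Next I'll measure them.

```bash
cat >> h.py <<'E'
def ld(n):
    f=np.load('/tmp/'+n+'0.npz'); im,d=f['im'],f['d']; cm=optics.camera_model(n)
    v,u=np.mgrid[0:384,0:512]
    P=toworld(cm,np.c_[u.ravel(),v.ravel()],d.ravel()).reshape(384,512,3); P[d==0]=np.nan
    return im,d,P,cm
def circ(xy,rad):
    from scipy.optimize import least_squares
    s=least_squares(lambda c:np.hypot(*(xy-c).T)-rad,xy.mean(0),loss='soft_l1',f_scale=.002); return s.x
E
python3 - <<'E'
from h import *
np.set_printoptions(precision=4,suppress=True)
A=[]
for n,seeds in (('scene',dict(t1=(276,233),t2=(312,258),org=(257,210),teal=(218,216),bowl=(216,254),padl=(341,236),tray=(380,322))),('side',dict(t1=(280,180),t2=(302,157),org=(253,198),teal=(271,227),bowl=(318,217),padl=(260,150),tray=(331,132)))):
    im,d,P,cm=ld(n)
    for k,(u,v) in seeds.items():
        p=P[v,u]; 
        m=(np.hypot(P[...,0]-p[0],P[...,1]-p[1])<.075)&(P[...,2]>.02)&(P[...,2]<.13)
        lab,cc=cv2.connectedComponents(m.astype(np.uint8)); q=P[cc==cc[v,u]]
        print(n,k,p,len(q),np.nanmin(q,0),np.nanmax(q,0))
        if k in('t1','t2','org','teal'):
            top=q[q[:,2]>np.nanmax(q[:,2])-.006]
            print('   topcentre',(top.min(0)+top.max(0))/2, 'circ', circ(q[(q[:,2]>.02)&(q[:,2]<.08)][:,:2],.031))
    # cork, tray, cabinet
    hsv=cv2.cvtColor(im,cv2.COLOR_RGB2HSV)
    # cabinet: z>0.2
    m=(P[...,2]>.225)&(P[...,2]<.245)&(P[...,0]>.1)
    q=P[m][:,:2].astype(np.float32); print('cabtop',len(q),cv2.minAreaRect(q))
    ms=(np.abs(P[...,2]-.107)<.008)&(hsv[...,0]<20)&(hsv[...,1]>90)
    q=P[ms]; print('cork',len(q),np.median(q,0),cv2.minAreaRect(q[:,:2].astype(np.float32)))
    u,v=seeds['tray']; p=P[v,u]
    dark=(hsv[...,2]<95)&(np.hypot(P[...,0]-p[0],P[...,1]-p[1])<.18)&(P[...,2]>-.01)&(P[...,2]<.05)
    _,cc=cv2.connectedComponents(dark.astype(np.uint8)); q=P[cc==cc[v,u]]; print('tray',len(q),cv2.minAreaRect(q[:,:2].astype(np.float32)),cv2.boxPoints(cv2.minAreaRect(q[:,:2].astype(np.float32))))
E
```

```text
scene t1 [0.5898 0.0733 0.0751] 678 [0.5402 0.018  0.02  ] [0.6057 0.0819 0.0983]
   topcentre [0.5722 0.0487 0.0953] circ [0.5726 0.049 ]
scene t2 [0.5729 0.2068 0.0849] 783 [0.5197 0.1541 0.0201] [0.5839 0.2171 0.0955]
   topcentre [0.5514 0.1855 0.0926] circ [0.5504 0.1839]
scene org [ 0.5785 -0.0425  0.0742] 620 [ 0.5335 -0.1024  0.0203] [0.597  0.0318 0.0986]
   topcentre [ 0.5652 -0.0353  0.0956] circ [ 0.5641 -0.0706]
scene teal [ 0.6932 -0.0765  0.075 ] 613 [ 0.6484 -0.1338  0.02  ] [ 0.7141 -0.0692  0.0981]
   topcentre [ 0.6807 -0.1019  0.0951] circ [ 0.6814 -0.1028]
scene bowl [nan nan nan] 196608 [-2.3166 -2.4249 -0.7627] [1.4854 0.6307 0.614 ]
scene padl [0.3972 0.1396 0.0259] 504 [0.3527 0.0822 0.0201] [0.4311 0.1771 0.0299]
scene tray [0.5144 0.3969 0.0095] 196605 [-2.3166 -2.4249 -0.7627] [1.4854 0.6307 0.614 ]
cabtop 4275 ((0.4542320966720581, -1.1827274560928345), (0.8412566184997559, 2.5915071964263916), 9.506034851074219)
cork 3156 [ 0.3476 -1.22    0.1008] ((0.25076448917388916, -0.9886053800582886), (1.1991137266159058, 1.2543377876281738), 0.526735782623291)
tr
[... 774 characters left out ...]
 [0.7457 0.0552 0.0106] 195916 [-2.3099 -1.2475 -0.7797] [1.7028 2.3632 0.6706]
side padl [0.4    0.1191 0.0196] 196298 [-2.3099 -1.2475 -0.7797] [1.7028 2.3632 0.6706]
side tray [0.5134 0.3983 0.006 ] 196601 [-2.3099 -1.2475 -0.7797] [1.7028 2.3632 0.6706]
cabtop 13848 ((0.3198477625846863, 0.24761074781417847), (0.6508877277374268, 1.90647554397583), 8.817490577697754)
cork 2002 [ 0.5815 -0.2277  0.1086] ((0.23812898993492126, 0.5580679178237915), (0.6551952958106995, 1.8429545164108276), 7.140153884887695)
tray 1893 ((0.5184145569801331, 0.38931596279144287), (0.21423646807670593, 0.17767265439033508), 74.42960357666016) [[0.4041 0.31  ]
 [0.5752 0.2623]
 [0.6327 0.4687]
 [0.4616 0.5163]]
```

```bash
python3 - <<'E'
from h import *
for n,(x0,y0,x1,y1) in dict(scene=(110,80,290,260),side=(130,150,290,310)).items():
    im=np.load('/tmp/'+n+'0.npz')['im'][y0:y1,x0:x1]
    save(n+'crop',cv2.resize(im,None,fx=3.3,fy=3.3,interpolation=cv2.INTER_CUBIC))
E
python3 - <<'E'
from h import *
np.set_printoptions(precision=4,suppress=True)
im,d,P,cm=ld('side')
hsv=cv2.cvtColor(im,cv2.COLOR_RGB2HSV)
def comp(m,u,v):
    _,cc=cv2.connectedComponents(m.astype(np.uint8)); return cc==cc[v,u]
m=comp((np.abs(P[...,2]-.235)<.006),130,270)
q=P[m]; print('cabtop',m.sum(),np.median(q,0),cv2.minAreaRect(q[:,:2].astype(np.float32)),cv2.boxPoints(cv2.minAreaRect(q[:,:2].astype(np.float32))))
m=comp((hsv[...,0]<20)&(hsv[...,1]>80)&(np.abs(P[...,2]-.107)<.012),215,238)
q=P[m]; print('cork',m.sum(),np.median(q,0)); R=cv2.minAreaRect(q[:,:2].astype(np.float32)); print(R,cv2.boxPoints(R))
# front panel top z~.219
m=(np.abs(P[...,2]-.219)<.006)&(P[...,0]>.35)&(P[...,0]<.8)&(P[...,1]<0)&(P[...,1]>-.4)
print('panel top',m.sum()); R=cv2.minAreaRect(P[m][:,:2].astype(np.float32)); print(R,cv2.boxPoints(R))
im2,d2,P2,cm2=ld('scene')
m=(np.abs(P2[...,2]-.235)<.006); m=comp(m,180,110)
q=P2[m]; R=cv2.minAreaRect(q[:,:2].astype(np.float32)); print('scene cabtop',m.sum(),np.median(q,0),R,cv2.boxPoints(R))
m=(np.abs(P2[...,2]-.219)<.006)&(P2[...,0]>.35)&(P2[...,0]<.8)&(P2[...,1]<0)&(P2[...,1]>-.4)
R=cv2.minAreaRect(P2[m][:,:2].astype(np.float32)); print('scene panel top',m.sum(),R,cv2.boxPoints(R))
# handle points z~.192
for nm,PP in(('scene',P2),('side',P)):
    m=(PP[...,2]>.180)&(PP[...,2]<.202)&(PP[...,0]>.35)&(PP[...,0]<.75)&(PP[...,1]<0)&(PP[...,1]>-.3)
    q=PP[m]; print(nm,'handle cand',len(q)); print(q[::max(1,len(q)//25)])
E
```

```text
cabtop 13413 [ 0.6319 -0.5292  0.2362] ((0.6139910817146301, -0.5186322927474976), (0.3036614656448364, 0.3014128804206848), 8.624499320983887) [[ 0.4413 -0.3924]
 [ 0.4865 -0.6904]
 [ 0.7867 -0.6449]
 [ 0.7415 -0.3469]]
cork 1175 [ 0.6187 -0.2675  0.1076]
((0.6165251135826111, -0.265288770198822), (0.10886160284280777, 0.11426243185997009), 7.5761003494262695) [[ 0.555  -0.2158]
 [ 0.5701 -0.3291]
 [ 0.678  -0.3147]
 [ 0.6629 -0.2015]]
panel top 494
((0.6247068047523499, -0.23779143393039703), (0.17631720006465912, 0.3650834262371063), 63.26506423950195) [[ 0.422  -0.2344]
 [ 0.7481 -0.3986]
 [ 0.8274 -0.2412]
 [ 0.5013 -0.0769]]
scene cabtop 193204 [nan nan nan] ((-0.38401108980178833, -0.6944948434829712), (2.9811036586761475, 2.488110065460205), 45.352108001708984) [[-2.3166 -0.8807]
 [-0.5464 -2.6292]
 [ 1.5485 -0.5083]
 [-0.2216  1.2402]]
scene panel top 441 ((0.5850105285644531, -0.3032267689704895), (0.3050391972064972, 0.22083263099193573), 6.024503707885742) [[ 0.4217 -0.2094]
 [ 0.4449 -0.429 ]
 [ 0.7483 -0.397 ]
 [ 0.7251 -0.1774]]
scene handle cand 598
[[ 0.4254 -0.225  
[... 708 characters left out ...]
 0.4291 -0.2372  0.2004]
 [ 0.445  -0.2353  0.194 ]
 [ 0.511  -0.1769  0.1983]
 [ 0.505  -0.188   0.193 ]
 [ 0.5213 -0.1782  0.1946]
 [ 0.535  -0.1704  0.1954]
 [ 0.488  -0.2305  0.1956]
 [ 0.5447 -0.1713  0.191 ]
 [ 0.5074 -0.227   0.1962]
 [ 0.5718 -0.167   0.1982]
 [ 0.5265 -0.2235  0.1968]
 [ 0.587  -0.1651  0.1965]
 [ 0.5344 -0.2234  0.1899]
 [ 0.5978 -0.167   0.1944]
 [ 0.5406 -0.2223  0.1804]
 [ 0.6133 -0.1655  0.1936]
 [ 0.5728 -0.2173  0.1927]
 [ 0.6207 -0.1757  0.1962]
 [ 0.5994 -0.2129  0.2007]
 [ 0.6056 -0.2087  0.1835]
 [ 0.6309 -0.2077  0.1891]
 [ 0.6576 -0.2012  0.1961]
 [ 0.6647 -0.2005  0.1882]
 [ 0.6833 -0.1986  0.1916]
 [ 0.6931 -0.1967  0.1855]
 [ 0.7009 -0.1964  0.1838]]
```

View pics/scenecrop.png

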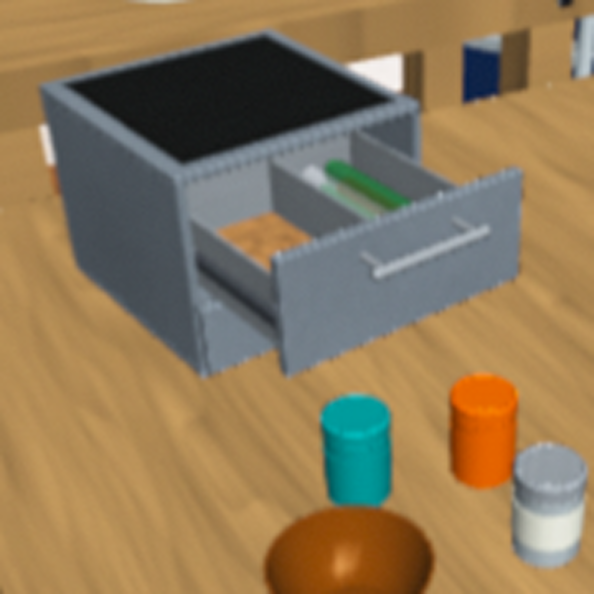

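View pics/sidecrop.png

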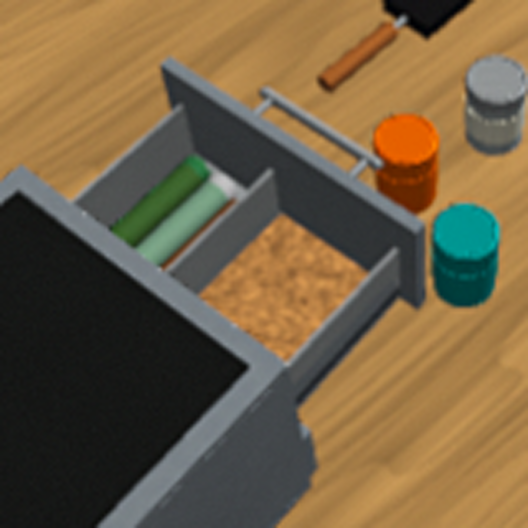

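```bash
cat >> h.py <<'E'
CC=np.array([.614,-.5186]); YA=np.radians(8.6)
EX=np.array([np.sin(YA),-np.cos(YA)]); EY=np.array([np.cos(YA),np.sin(YA)])
def cab(P): D=P[...,:2]-CC; return np.stack([D@EX,D@EY,P[...,2]],-1)
def world(x,y): return CC+x*EX+y*EY
E
python3 - <<'E'
from h import *
np.set_printoptions(precision=4,suppress=True)
for n in('side','scene'):
    im,d,P,cm=ld(n); C=cab(P)
    hsv=cv2.cvtColor(im,cv2.COLOR_RGB2HSV)
    inb=(C[...,0]>-.42)&(C[...,0]<-.14)&(np.abs(C[...,1])<.16)
    def show(name,m):
        q=C[m&inb]; print(n,name,len(q),np.percentile(q,[1,10,50,90,99],axis=0).tolist() if len(q) else '')
    show('cork',(np.abs(C[...,2]-.107)<.01)&(hsv[...,0]<20)&(hsv[...,1]>80))
    show('panel face', (C[...,2]>.13)&(C[...,2]<.17)&(C[...,0]<-.28)&(C[...,0]>-.33))
    show('handle',(C[...,0]<-.335)&(C[...,0]>-.37)&(C[...,2]>.18)&(C[...,2]<.21))
    show('paneltop',(np.abs(C[...,2]-.219)<.004)&(C[...,0]<-.28)&(C[...,0]>-.33))
    w=(np.abs(C[...,2]-.177)<.004)&inb&(C[...,0]>-.28)&(C[...,0]<-.18)
    h,e=np.histogram(C[w][:,1],np.arange(-.16,.165,.005)); print([(round(float(a),3),int(b)) for a,b in zip(e,h) if b])
E
```

```text
side cork 1177 [[-0.30478951970268003, -0.010153957345025402, 0.10260344598308314], [-0.2932638186971271, -0.0004009521501769178, 0.10488470047508401], [-0.2477052253868727, 0.04230518517138866, 0.107600753406916], [-0.20392189048897372, 0.08295279688181285, 0.11021231256179831], [-0.19433015486086114, 0.09202094136532453, 0.11215094405692987]]
side panel face 617 [[-0.3169854509782363, -0.12590361781954804, 0.13021461986726446], [-0.30706136421677793, -0.12039188301167889, 0.13442894078040513], [-0.3055918666549519, 0.01051311401253262, 0.15087757878170302], [-0.28860457155876873, 0.13292412679631338, 0.16622685657372438], [-0.2804167946365793, 0.14608864669754812, 0.16960509093582726]]
side handle 179 [[-0.3582820808550066, -0.06658722605422905, 0.18876803624725103], [-0.35523621298359465, -0.05439370172697148, 0.19152292537572038], [-0.3502038624984121, 0.005175618404336085, 0.19502010696626354], [-0.3448773649637005, 0.05800806536373751, 0.19770588809620257], [-0.3355506491956748, 0.06905058108535111, 0.1997886782521346]]
side paneltop 415 [[-0.31824708286390146, -0.1408399818629
[... 1156 characters left out ...]
], [-0.3597624853630823, -0.053179153245691696, 0.1946660473610074], [-0.3568060119549597, 0.00534703980335149, 0.19927066043044472], [-0.34988969398163294, 0.05855421572362585, 0.2021090853267136], [-0.33626793400358607, 0.06722991913834155, 0.2034703185461868]]
scene paneltop 235 [[-0.3216522063131837, -0.14324648118325542, 0.21520306203888662], [-0.3201880377865482, -0.10083934023015467, 0.21617899298906526], [-0.3176579150446548, 0.025116751950895445, 0.22025742314857924], [-0.31026683095266666, 0.1236059222682988, 0.22263762782409025], [-0.3051023700427448, 0.14548773865960116, 0.22295584652225087]]
[(-0.13, 1), (-0.125, 18), (-0.12, 1), (-0.02, 4), (-0.015, 12), (0.12, 6), (0.125, 34)]
```

```bash
cat >> h.py <<'E'
from scipy.spatial.transform import Rotation as Ro
def down(yv,sgn=1):
    y=np.r_[yv,0]*sgn; z=np.array([0,0,-1.]); x=np.cross(y,z); return Ro.from_matrix(np.c_[x,y,z]).as_quat()
def fz(n=10):
    f=[]
    for _ in range(n): r.hold(.02); f.append(r.read_state()['contact_force'])
    return np.mean(f,0)
GZ=.066-.0   # grasp height on tin; TCP is 6 mm above
T={'t1':np.array([.573,.048]),'t2':np.array([.551,.1825])}
BAY=world(-.228,.055); TRAY=np.array([.515,.391])
E
python3 - <<'E'
from h import *
np.set_printoptions(precision=3,suppress=True)
print(BAY,world(-.375,0),world(-.2,0))
for s in(1,-1):
    q=down(EX,s)
    for p in([*T['t1'],.072],[*T['t2'],.072],[*T['t2'],.2],[*BAY,.34],[*BAY,.18],[*TRAY,.08],[*TRAY,.2],[*world(-.4,0),.195],[*world(-.2,0),.195]): print(s,np.round(p,3),r.solve_ik(p,q))
E
```

```text
[ 0.634 -0.285] [ 0.558 -0.148] [ 0.584 -0.321]
1 [0.573 0.048 0.072] [-0.05   0.633  1.601 -0.     0.907  1.371]
1 [0.551 0.182 0.072] [ 0.188  0.641  1.585 -0.     0.916  1.609]
1 [0.551 0.182 0.2  ] [ 0.188  0.49   1.451 -0.     1.2    1.609]
1 [ 0.634 -0.285  0.34 ] [-0.532  0.656  0.781 -0.     1.704  0.888]
1 [ 0.634 -0.285  0.18 ] [-0.532  0.719  1.091 -0.     1.331  0.888]
1 [0.515 0.391 0.08 ] [ 0.531  0.73   1.369 -0.     1.042  1.952]
1 [0.515 0.391 0.2  ] [ 0.531  0.61   1.24  -0.     1.292  1.952]
1 [ 0.554 -0.123  0.195] [-0.354  0.473  1.496 -0.     1.173  1.067]
1 [ 0.584 -0.321  0.195] [-0.617  0.651  1.178 -0.     1.312  0.803]
-1 [0.573 0.048 0.072] [-0.05   0.633  1.601 -0.     0.907 -1.771]
-1 [0.551 0.182 0.072] [ 0.188  0.641  1.585 -0.     0.916 -1.533]
-1 [0.551 0.182 0.2  ] [ 0.188  0.49   1.451 -0.     1.2   -1.533]
-1 [ 0.634 -0.285  0.34 ] [-0.532  0.656  0.781 -0.     1.704 -2.253]
-1 [ 0.634 -0.285  0.18 ] [-0.532  0.719  1.091 -0.     1.331 -2.253]
-1 [0.515 0.391 0.08 ] [ 0.531  0.73   1.369 -0.     1.042 -1.19 ]
-1 [0.515 0.391 0.2  ] [ 0.531  0.61   1.24  -0.     1.292 -1.19 ]
-1 [ 0.554 -0.123  0.195] [-0.354  0.473  1.496 -0.     1.173 -2.074]
-1 [ 0.584 -0.321  0.195] [-0.617  0.651  1.178 -0.     1.312 -2.338]
```

Run:
```python
from h import *
np.set_printoptions(precision=3,suppress=True)
q=down(EX)
p=r.read_state()['eef_pos']
r.move_straight([p[0],p[1],.40],speed=.3)
r.reach([*T['t1'],.35],q)
r.move_straight([*T['t1'],.16],speed=.25)
f0=fz(); 
im,d=optics.get_image('wrist'); save('w1',im)
hit=r.move_straight([*T['t1'],.072],speed=.12,max_force=8)
print('hit',hit,f0,r.read_state()['eef_pos'],r.read_state()['time_s'])
```

```text
hit False [ 0.225 -0.308  0.165] [0.574 0.048 0.073] 5.3333
```

View pics/w1.png

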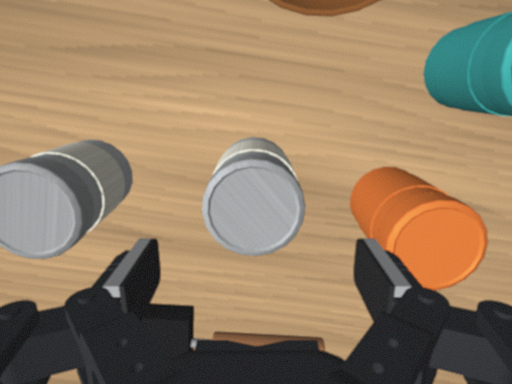

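The tin's lid is centred between the jaws at about (253,207), and the orange decoy sits clear at (435,235). Next I grip it, lift it and weigh it.

Run:
```python
from h import *
np.set_printoptions(precision=3,suppress=True)
command_gripper(.05,40)
print('w',r.read_state()['grip_width'])
r.move_straight([*T['t1'],.16],speed=.12); r.hold(.2)
print('F',fz(),r.read_state()['grip_width'],r.read_state()['time_s'])
```

```text
w 0.06129859269228729
F [ 0.266 -0.183 -1.35 ] 0.0612953877325083 6.9333
```

The force changed by only about 1.5 N, so tin 1 is the light one. I'll set it back and fetch the full tin first, so the order asked for is kept.

Run:
```python
from h import *
np.set_printoptions(precision=3,suppress=True)
q=down(EX)
r.move_straight([*T['t1'],.0725],speed=.08,max_force=6)
print(r.read_state()['eef_pos'])
command_gripper(.085)
r.move_straight([*T['t1'],.17],speed=.25)
r.move_straight([*T['t2'],.17],q,speed=.25)
r.hold(.2); f0=fz()
r.move_straight([*T['t2'],.072],speed=.12,max_force=8)
command_gripper(.05,40)
r.move_straight([*T['t2'],.17],speed=.12); r.hold(.2)
print('dF',fz()-f0,r.read_state()['grip_width'],r.read_state()['time_s'])
im,d=optics.get_image('scene'); save('s2',im)
```

```text
[0.572 0.048 0.073]
dF [-0.073  0.268 -4.804] 0.06144792482643579 12.575
```

View pics/s2.png

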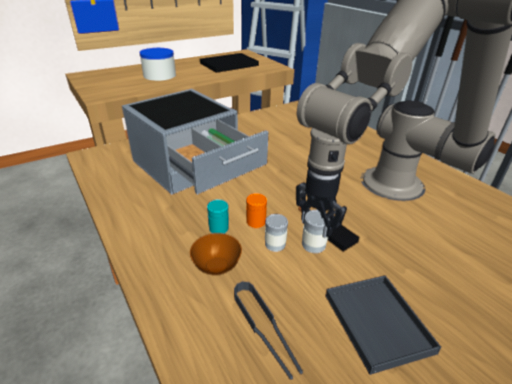

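The second tin changes the force by 4.8 N (about 0.49 kg), so it is the full one. It is held upright at (315,232), and tin 1 is back at (276,233).

Run:
```python
from h import *
np.set_printoptions(precision=3,suppress=True)
q=down(EX)
r.move_straight([*T['t2'],.35],speed=.25)
r.move_straight([*BAY,.35],q,speed=.25)
r.hold(.2)
im,d=optics.get_image('wrist'); save('w3',im)
im,d=optics.get_image('side'); save('sd3',im[100:330,120:320].repeat(3,0).repeat(3,1)[:600])
print(r.read_state()['eef_pos'],r.read_state()['grip_width'],r.read_state()['time_s'])
```

```text
[ 0.634 -0.284  0.35 ] 0.06108623067210002 15.8417
```

View pics/w3.png

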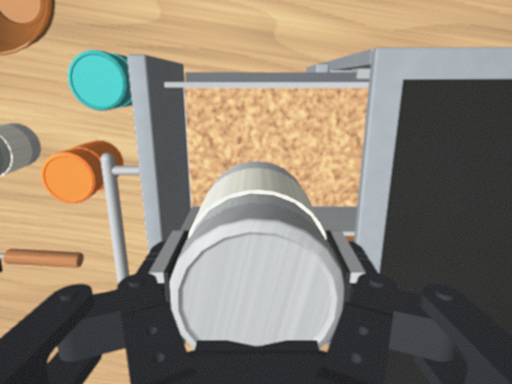

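View pics/sd3.png

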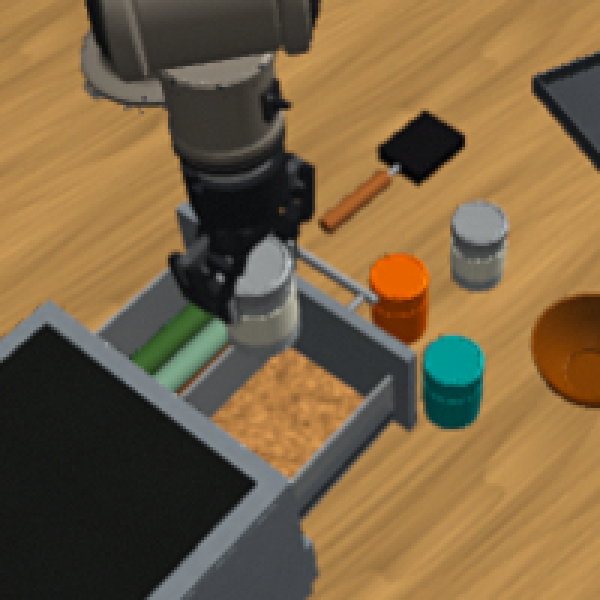

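```bash
cat >> h.py <<'E'
def wcm(s):
    cm=dict(optics.camera_model('wrist')); M=np.asarray(cm['tool_from_camera'])
    W=np.eye(4); W[:3,:3]=Ro.from_quat(s['eef_rot']).as_matrix(); W[:3,3]=s['eef_pos']
    I=np.linalg.inv(W@M); cm['R'],cm['t']=I[:3,:3],I[:3,3]; return cm
E
python3 - <<'E'
from h import *
np.set_printoptions(precision=3,suppress=True)
cm=wcm(r.read_state())
for nm,uv,z in(('side wall inner top',(270,87),.177),('divider top near edge',(325,207),.177),('divider far',(335,233),.177),('cork@divider',(325,207),.107),('panel inner top',(184,140),.219),('casing front top',(367,140),.235),('tip of tin bottom',(262,163),.285)):
    print(nm,cab(plane(cm,[uv],z))[0])
print(BAY,cab(np.r_[BAY,0]))
E
```

```text
side wall inner top [-0.217  0.124  0.177]
divider top near edge [-0.164  0.015  0.177]
divider far [-0.153 -0.011  0.177]
cork@divider [-0.148 -0.012  0.107]
panel inner top [-0.283  0.086  0.219]
casing front top [-0.15   0.089  0.235]
tip of tin bottom [-0.225  0.085  0.285]
[ 0.634 -0.285] [-0.228  0.055  0.   ]
```

The wrist view confirms my bay numbers: divider foot at y=-0.012, casing front at x=-0.150. I'll lower it in.

Run:
```python
from h import *
np.set_printoptions(precision=3,suppress=True)
r.move_straight([*BAY,.20],speed=.15)
h=r.move_straight([*BAY,.177],speed=.03,max_force=4)
s=r.read_state();print(h,s['eef_pos'],s['contact_force'])
command_gripper(.080)
r.move_straight([*BAY,.29],speed=.15)
r.hold(.1)
im,d=optics.get_image('wrist'); save('w4',im)
im,d=optics.get_image('side'); save('sd4',im[100:330,120:320].repeat(3,0).repeat(3,1)[:600])
print(r.read_state()['time_s'])
```

```text
True [ 0.634 -0.285  0.18 ] [-1.22   0.306  5.694]
19.0333
```

View pics/w4.png

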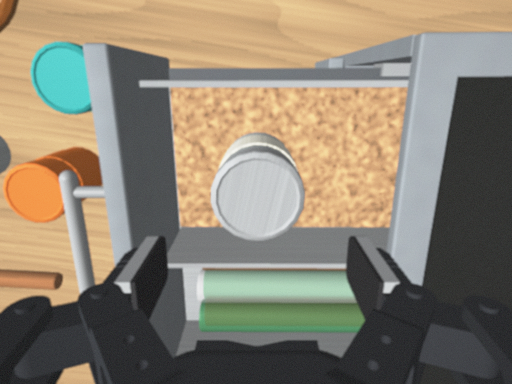

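View pics/sd4.png

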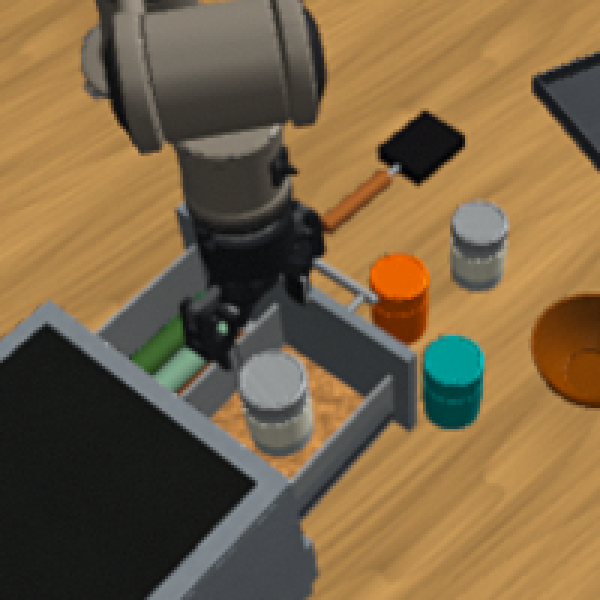

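The full tin stands upright on the cork at about (257,195), clear of the walls. Next I push the drawer shut on its bar with closed fingers.

Run:
```python
from h import *
np.set_printoptions(precision=3,suppress=True)
q=down(EX)
r.move_straight([*world(-.41,0),.30],q,speed=.25)
command_gripper(0.0)
r.move_straight([*world(-.41,0),.20],speed=.2)
h=r.move_straight([*world(-.26,0),.20],speed=.07,max_force=20)
s=r.read_state();print(h,cab(s['eef_pos']),s['contact_force']@np.r_[EX,0],s['time_s'])
h=r.move_straight([*world(-.195,0),.20],speed=.035,max_force=15)
s=r.read_state();print(h,cab(s['eef_pos']),s['contact_force']@np.r_[EX,0],s['time_s'])
im,d=optics.get_image('wrist'); save('w5',im)
im,d=optics.get_image('side'); save('sd5',im[100:330,120:320].repeat(3,0).repeat(3,1)[:600])
```

```text
False [-0.26 -0.    0.2 ] -0.855807604566648 23.6167
True [-0.219 -0.     0.199] -2.104820596277839 24.8
```

View pics/w5.png

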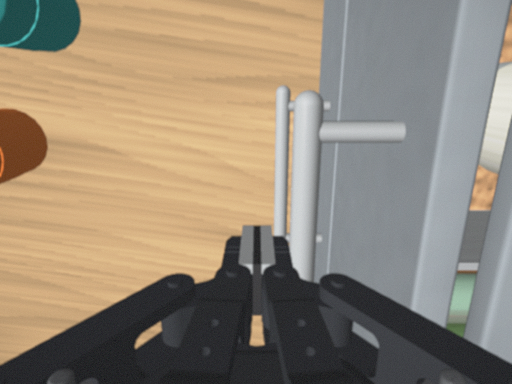

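View pics/sd5.png

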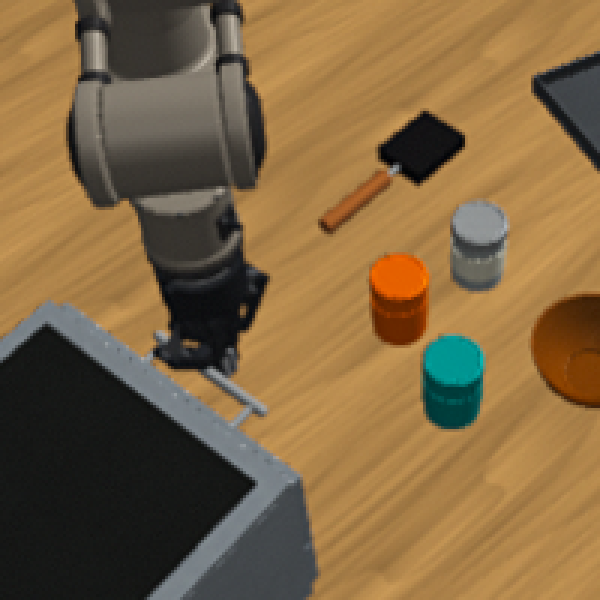

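The wrist view shows the finger knuckle against the bar at (300,275), with some cork visible beyond the panel at (500,150). The side view looks shut, so I'll look again.

Run:
```python
from h import *
np.set_printoptions(precision=3,suppress=True)
s=r.read_state();print(cab(s['eef_pos']),s['contact_force'],s['time_s'],s['grip_width'])
cm=wcm(s)
im,d=optics.get_image('wrist'); save('w6',im)
print('bar',cab(plane(cm,[(307,200)],.192)),'paneltop',cab(plane(cm,[(440,200),(490,100)],.219)))
im,d,P=cloud('side'); save('sd6',cv2.resize(im[190:320,130:260],None,fx=4.5,fy=4.5,interpolation=cv2.INTER_CUBIC))
C=cab(P); m=(C[...,2]>.185)&(C[...,2]<.203)&(C[...,0]>-.4)&(C[...,0]<-.175)&(C[...,1]>.02)&(C[...,1]<.07)
print(np.percentile(C[m],[5,25,50,75,95],axis=0))
```

```text
[-0.219 -0.     0.199] [0.463 0.839 0.723] 24.9 0.00018815525483726253
bar [[-0.199  0.028  0.192]] paneltop [[-0.162  0.038  0.219]
 [-0.153  0.069  0.219]]
[[-0.202  0.022  0.193]
 [-0.199  0.035  0.195]
 [-0.196  0.052  0.196]
 [-0.194  0.058  0.198]
 [-0.181  0.067  0.2  ]]
```

View pics/w6.png

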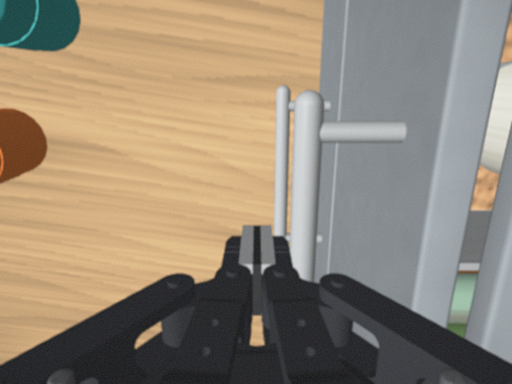

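View pics/sd6.png

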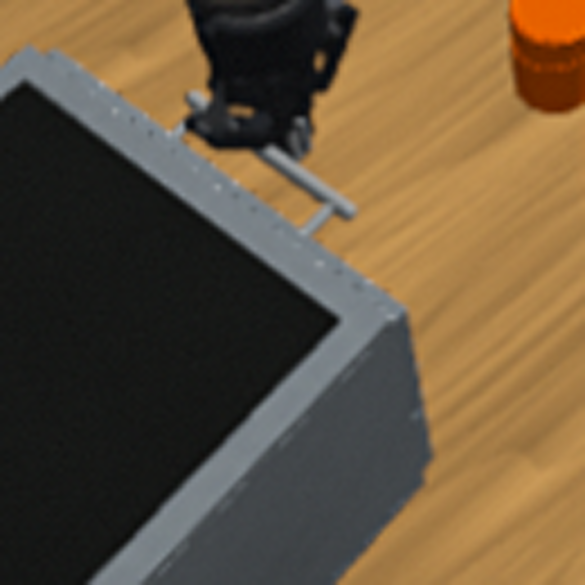

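The bar is at x=-0.199, which matches a shut drawer. The cork shows only through the 16 mm slot over the panel. I'll confirm with a second slow push.

Run:
```python
from h import *
np.set_printoptions(precision=3,suppress=True)
h=r.move_straight([*world(-.205,0),.20],speed=.02,max_force=14)
s=r.read_state();print(h,cab(s['eef_pos']),s['contact_force'],s['time_s'])
r.hold(.1); s=r.read_state();print(cab(s['eef_pos']),s['contact_force'])
r.move_straight([*world(-.26,0),.20],speed=.1)
r.move_straight([*world(-.30,0),.30],speed=.25)
r.hold(.1)
cm=wcm(r.read_state())
im,d=optics.get_image('wrist'); save('w7',im)
im,d,P=cloud('scene'); save('sc7',cv2.resize(im[70:220,100:300],None,fx=3.8,fy=3.8,interpolation=cv2.INTER_CUBIC))
C=cab(P)
m=(C[...,2]>.12)&(C[...,2]<.18)&(C[...,0]>-.4)&(C[...,0]<-.13)&(abs(C[...,1])<.14)
print('panel face',np.percentile(C[m],[10,50,90],axis=0))
m=(C[...,2]>.02)&(C[...,2]<.07)&(C[...,0]>-.4)&(C[...,0]<-.13)&(abs(C[...,1])<.14)
print('lower face',np.percentile(C[m],[10,50,90],axis=0))
```

```text
True [-0.219 -0.001  0.198] [0.035 2.426 0.923] 25.3667
[-0.219 -0.001  0.198] [0.344 0.56  0.51 ]
panel face [[-0.165 -0.111  0.126]
 [-0.163  0.02   0.148]
 [-0.16   0.118  0.17 ]]
lower face [[-0.199 -0.105  0.025]
 [-0.163  0.021  0.053]
 [-0.16   0.116  0.067]]
```

View pics/w7.png

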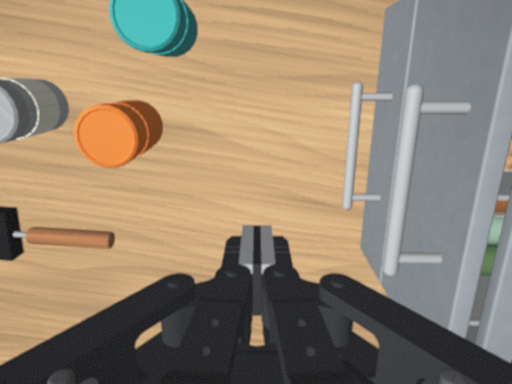

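View pics/sc7.png

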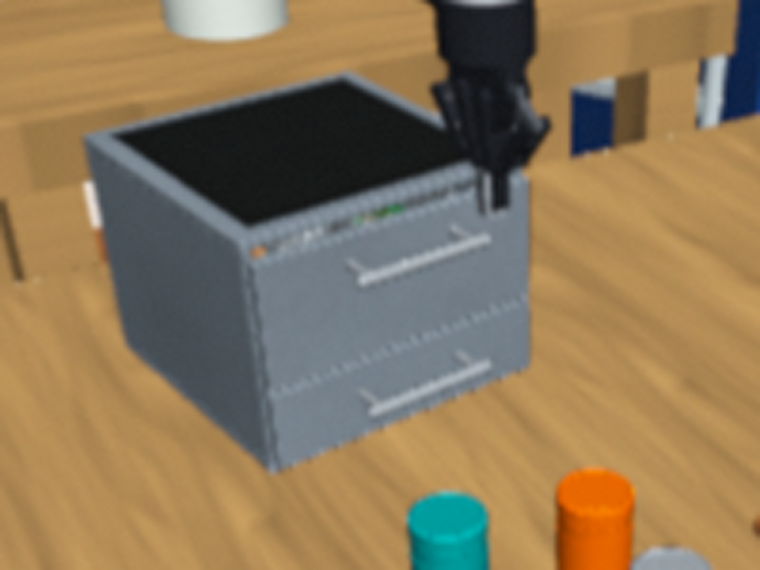

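The drawer is shut: its panel face (-0.163) is flush with the lower drawer's face (-0.163), and the stop was felt twice. The light tin now goes to the tray.

Run:
```python
from h import *
np.set_printoptions(precision=3,suppress=True)
q=down(EX)
command_gripper(.085)
r.move_straight([*T['t1'],.25],q,speed=.25)
r.move_straight([*T['t1'],.072],speed=.12,max_force=8)
command_gripper(.05,40); print(r.read_state()['grip_width'])
r.move_straight([*T['t1'],.25],speed=.2)
r.move_straight([*TRAY,.25],q,speed=.22)
r.hold(.1); f=fz(5)
cm=wcm(r.read_state()); im,d=optics.get_image('wrist'); save('w8',im)
print(f,r.read_state()['time_s'])
r.move_straight([*TRAY,.10],speed=.15)
h=r.move_straight([*TRAY,.074],speed=.025,max_force=3)
s=r.read_state(); print(h,s['eef_pos'],s['contact_force'])
command_gripper(.085)
r.move_straight([*TRAY,.25],speed=.15)
r.hold(.1)
for n in('side','scene','wrist'):
    im,d=optics.get_image(n); save(n+'9',im)
print(r.read_state()['time_s'])
```

```text
0.06097578088714531
[ 0.177 -0.106 -1.652] 33.825
True [0.515 0.391 0.078] [-0.69  -0.322  4.55 ]
37.725
```

View pics/scene9.png

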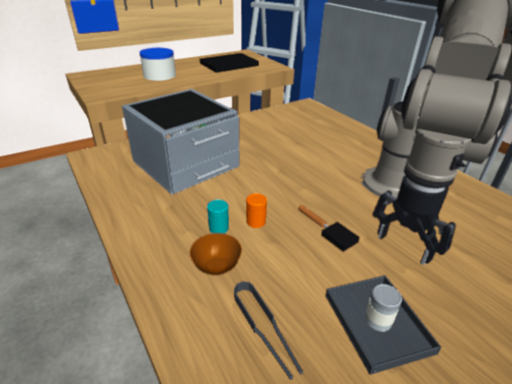

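View pics/wrist9.png

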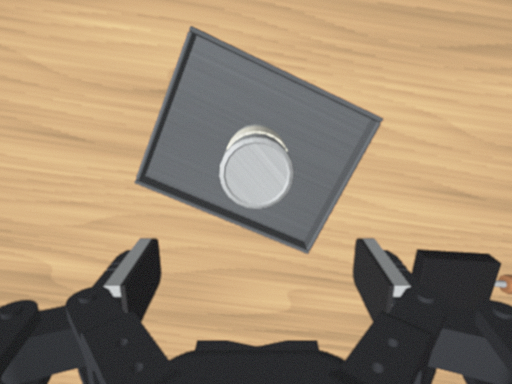

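View pics/side9.png

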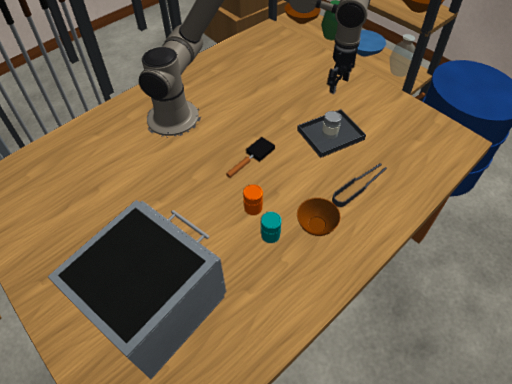

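The light tin stands upright in the tray: scene (382,307), side (332,124). The drawer is shut, and the bowl, tools and decoys haven't moved. The gripper is clear, so I'm handing in.

```bash
python3 -c "
from h import *
r.finish_job(); print(r.read_state()['time_s'])"
```

```text
the job is handed in; nothing more can be done
the job is handed in; nothing more can be done
```

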